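Set the throwing gauge to the sample pot

TASK

Set the throwing gauge to the sample pot: first slide the terracotta pot across the banding wheel until it stands centred on the wheel head, then swing the gauge's pointer arm round until its red tip stands over the pot's rim. Do it all by gently pushing with a fingertip, without gripping, lifting or tipping anything, and leave the cups and the jar standing where they are.

Things in the scene. Friction and masses are not known exactly. Their poses are not given: they have to be found in the camera images.
- pot: the sample pot: an open straight-sided terracotta cylinder, outer diameter 120 mm (106 mm at the foot), 70 mm high, wall 7 mm thick, so the middle of its rim is a circle of 56.5 mm radius; about 0.45 kg, loose, standing off centre on the wheel head and sliding on it at a push of a few newtons. Origin: centre of its underside; z up
- wheel_centre (a point): centre of the banding wheel's head, on its top face 85 mm above the table. The head is a flat aluminium disc, 200 mm diameter and 10 mm thick at the edge, with dark centring rings (diameters 92, 124, 152 and 180 mm), on a heavy foot that does not shift. The head can turn about its upright axis with a little friction
- gauge: the throwing gauge: heavy green round foot (110 mm diameter, 34 mm high with its boss) that does not shift, with an upright steel post 12 mm in diameter, its top 200 mm above the table. It stands to one side of the wheel, about 0.2 m from its centre. Origin: centre of the underside; z up along the post
- pivot (a point): point on the post's axis about which the pointer arm swings, 182 mm above the table at the arm's centre line. The arm is a level steel rod, 8 mm in diameter, reaching 160 mm out from this point, with a clamp of about 25 mm around the post, a 30 mm tail behind it and a small brass thumb knob to one side
- pointer (a joint): swing angle of the gauge's pointer arm about the upright post, rad, growing counter-clockwise seen from above; 0 when the arm points along the gauge's own x axis; stops at -2.6 and 2.6. The pivot is stiff enough to stay where it is left: about 1 N at 100 mm from the post swings it
- pointer_tip (a point): lower end of the red tip (11 mm diameter, tapering to 5 mm, 16 mm long) that hangs down from the outer end of the pointer arm, 160 mm from the post's axis and 162 mm above the table. It passes 7 mm above the pot's rim
- tool_cup: white ceramic cup (74 mm diameter, 75 mm high) with modelling tools standing in it up to 160 mm high, loose, on the other side of the wheel from the gauge; to be left alone. Origin: centre of the underside
- slip_jar: white jar with a blue cap, 60 mm diameter, 75 mm high, loose, beyond the wheel; to be left alone. Origin: centre of the underside
- test_cup: small blue open cup, 58 mm diameter at the rim, 58 mm high, loose, beyond the wheel; to be left alone. Origin: centre of the underside
Things that resemble listed ones, but are neither listed nor needed, are in the scene too. Of the things that look like the pot, the larger one is meant.

How it is judged:
By the outcome, as a careful person would: the job done as asked, in the order asked, and still so for the second after the job is handed in, with the robot touching nothing.
It also fails if it takes over 64 s, if anything falls off the work surface, if the arm or the gripper's body presses on something with over 40 N, if the wrist force passes 120 N, or if a joint passes its speed limit or range.

ROBOT

A 6-joint arm with a two-finger parallel gripper is mounted at the origin on the work surface. World frame = base frame: x ahead of the robot, y to its left, z up, the work surface at z = 0. Lengths are in m, angles in rad, forces in N, time in s.
With the tool pointing down it reaches from about 0.35 to 0.975 m from the base axis. Payload 7.1 kg.
Tool frame: the origin (TCP) lies midway between the tips of the shut fingers; the grasp point (between the pads) lies 19 mm behind it; z points along the fingers, x is the direction in which the jaws open and shut, and the axes are right-handed (so a half turn about z gives the same grasp; the last joint's range is limited). The gripper opens to 88 mm and grips with 3 to 60 N. Pads are 20 mm wide; open, the fingers measure 115 mm over their backs; the gripper's body (75 mm by 178 mm) begins 61 mm behind the grasp point.
Start: joints at [-1.262, 0.423, 1.63, -0, 1.089, -0.019], TCP at [0.201, -0.592, 0.223] pointing down, gripper open.
Joint ranges: [-3, 3], [-0.9, 2.11], [0.09, 2.58], [-1.31, 4.45], [0.11, 2.69], [-2.54, 2.54]. Speed limits (rad/s): [2.39, 2.39, 3.01, 3.14, 3.14, 3.14].

INTERFACE

Orientations are given as a unit quaternion [w, x, y, z].
In Python, from station import move_pose, movel, movej, command_gripper, wait, inverse_kinematics, read_camera, camera_info, MotionError, job_done, get_time, get_joint_pos, get_qvel, get_effort, get_tcp_pos, get_ee_rot, get_ft_force, get_ft_torque, get_grip_width gives the robot as it stands. Calls block until the motion is done:
- move_pose(position, orientation): joint-space move of the TCP to a pose.
- movel(position, frame=None, v=0.15, until_force=None): straight line of the TCP; frame=None keeps the orientation; v is the mean speed in m/s. With until_force (N) it stops when the force on the tool has changed by that much, and returns True; else False.
- movej(angles): joint-space move.
- command_gripper(opening): opening from 0.0 (shut) to 1.0 (fully open); the grip force is fixed at half the most; returns when the fingers have stopped.
- wait(seconds).
- inverse_kinematics(position, orientation): joint angles nearest the present ones, or None.
- read_camera(name): name is "scene" or "top"; returns the picture (384x512x3 uint8, red, green, blue); there is no depth.
- camera_info(name): a dict with "intrinsics" (3x3 intrinsics, pixels), "dist" ([k1, k2, p1, p2, k3] as OpenCV has them; the pictures are not rectified), "T" (4x4, takes a point from camera to world coordinates). Camera axes: x right, y up, looking along -z (the intrinsics and any distortion apply to the point x, -y, -z); pixel columns grow to the right and rows downward; lengths in m; the calibration is good to about 2 mm. A picture is of the moment at which its call begins. camera_info takes no time and is no camera call.
A pose or a line that the arm cannot do raises MotionError and nothing moves.
- job_done(): hands the job in, once; it reports no verdict.
Readings, each from a call of its own:
- get_time(): time.
- get_joint_pos(): joint angles.
- get_qvel(): joint speeds.
- get_effort(): joint torques, N m.
- get_tcp_pos(): TCP position.
- get_ee_rot(): TCP orientation.
- get_ft_force(): force on the tool from outside, world axes, zero at the start.
- get_ft_torque(): the same for the moment, N m.
- get_grip_width(): opening from 0.0 (shut) to 1.0 (fully open).
Only numpy, scipy, OpenCV 4.12 (cv2) and the standard library are available. Lean on these libraries where they do the work, as an engineer would, in place of code of your own. Each camera call takes 0.05 s, during which the arm holds its last target.

## Working session

There is one attempt and no reset: what is moved stays moved. The work goes in short steps, each a Python script; the robot and the scene stay as the last script left them, time stands still between calls to the robot, and variables do not carry over. Pictures are saved under pics/ and viewed, and the job is handed in when it is done.

```bash
mkdir -p pics; ls; python3 - <<'E'
from station import *
import cv2
for n in("scene","top"):
    im=read_camera(n); cv2.imwrite(f"pics/{n}0.png",im[:,:,::-1])
    c=camera_info(n); print(n,c["intrinsics"],c["dist"],c["T"])
print(get_time(),get_tcp_pos(),get_ee_rot())
E
```

```text
pics
scene [[382.47182976   0.         260.97190319]
 [  0.         382.47182976 192.17720344]
 [  0.           0.           1.        ]] [-0.0992854  0.         0.         0.         0.       ] [[-0.89507759 -0.26816423  0.35626403  0.89222625]
 [ 0.44545203 -0.57395181  0.68713303  0.56332806]
 [ 0.02021388  0.77373591  0.6331857   0.63731035]
 [ 0.          0.          0.          1.        ]]
top [[359.83614893   0.         255.19391894]
 [  0.         359.83614893 193.49742537]
 [  0.           0.           1.        ]] [-0.05511291  0.          0.          0.          0.        ] [[ 0.0153761   0.99939903 -0.03106686  0.58629843]
 [-0.99987717  0.01527429 -0.0035117   0.00855174]
 [-0.00303506  0.03111705  0.99951114  1.00158161]
 [ 0.          0.          0.          1.        ]]
0.1 [ 0.20112195 -0.59125114  0.22200774] [-3.94322653e-04  8.13013172e-01 -5.82244918e-01 -5.30710991e-04]
```

```bash
python3 -c "
import cv2
for n in('scene','top'): cv2.imwrite(f'pics/{n}0b.png',cv2.resize(cv2.imread(f'pics/{n}0.png'),(800,600),interpolation=cv2.INTER_CUBIC))"
```

```text
(no output)
```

View pics/scene0b.png

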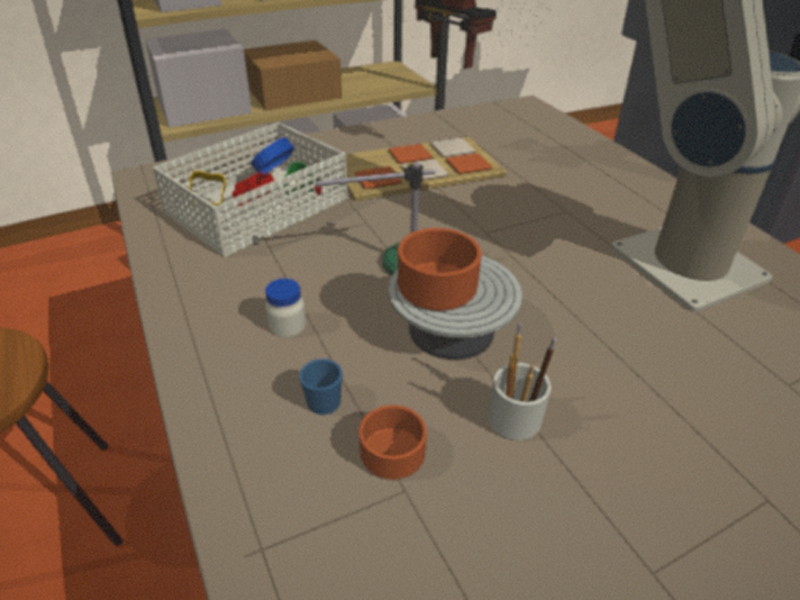

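View pics/top0b.png

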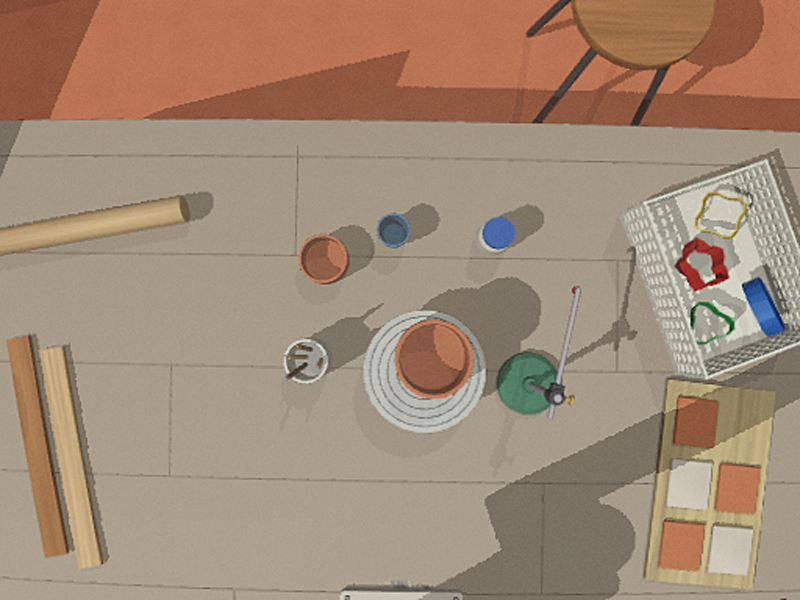

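```bash
cat > h.py <<'E'
import numpy as np, cv2
from scipy.optimize import least_squares
from station import *
def rays(n,px):
    c=camera_info(n); px=np.asarray(px,float).reshape(-1,1,2)
    u=cv2.undistortPoints(px,np.array(c["intrinsics"]),np.array(c["dist"])).reshape(-1,2)
    T=np.array(c["T"]); d=np.c_[u[:,0],-u[:,1],-np.ones(len(u))]@T[:3,:3].T
    return T[:3,3],d
def toplane(n,px,z):
    o,d=rays(n,px); s=(z-o[2])/d[:,2]; return o+d*s[:,None]
def proj(n,P):
    c=camera_info(n);T=np.array(c["T"]);q=(np.asarray(P,float).reshape(-1,3)-T[:3,3])@T[:3,:3]
    q=q*[1,-1,-1]
    return cv2.projectPoints(q.reshape(-1,1,3),np.zeros(3),np.zeros(3),np.array(c["intrinsics"]),np.array(c["dist"]))[0].reshape(-1,2)
def circ(P,r0=None):
    f=lambda p:np.hypot(P[:,0]-p[0],P[:,1]-p[1])-(p[2] if r0 is None else r0)
    x0=[*P[:,:2].mean(0)]+([.05] if r0 is None else [])
    r=least_squares(f,x0,loss='soft_l1',f_scale=.001); return r.x,np.abs(f(r.x)).mean()
def hsv(im): return cv2.cvtColor(im,cv2.COLOR_RGB2HSV)
def blob(mask,near):
    n,l,s,c=cv2.connectedComponentsWithStats(mask.astype(np.uint8))
    i=min((i for i in range(1,n) if s[i,4]>5),key=lambda i:np.hypot(*(c[i]-near))-0.02*s[i,4])
    return l==i,s[i],c[i]
def contour(m):
    cs,_=cv2.findContours(m.astype(np.uint8),cv2.RETR_EXTERNAL,cv2.CHAIN_APPROX_NONE)
    return max(cs,key=cv2.contourArea).reshape(-1,2)
E
python3 - <<'E'
from h import *
im=cv2.imread("pics/top0.png")[:,:,::-1].copy(); H=hsv(im)
for p in [(278,229),(290,225),(240,250),(225,245),(330,245),(369,185),(357,252),(365,256),(200,300)]: print(p,im[p[1],p[0]],H[p[1],p[0]])
o=(H[...,1]>120)&((H[...,0]<15)|(H[...,0]>172))
m,s,c=blob(o,(278,229)); print("pot",s,c); P=toplane("top",contour(m),.155); print(circ(P),circ(P,.06))
g=(H[...,0]>50)&(H[...,0]<90)&(H[...,1]>90); m,s,c=blob(g,(338,245)); print("foot",s,c); 
for z in(0.0,.02):print(circ(toplane("top",contour(m),z)))
w=(H[...,1]<28)&(H[...,2]>110)
cv2.imwrite("pics/w.png",cv2.resize(np.uint8(w)*255,(800,600)))
cv2.imwrite("pics/crop.png",cv2.resize(im[165:285,220:380,::-1],(800,600),interpolation=cv2.INTER_CUBIC))
E
```

```text
(278, 229) [145  93  70] [  9 132 145]
(290, 225) [177 115  82] [ 10 137 177]
(240, 250) [195 197 189] [ 38  10 197]
(225, 245) [169 155 140] [ 16  44 169]
(330, 245) [ 87 129 104] [ 72  83 129]
(369, 185) [168 170 172] [105   6 172]
(357, 252) [135 129 131] [170  11 135]
(365, 256) [158 132  76] [ 20 132 158]
(200, 300) [170 159 142] [ 18  42 170]
pot [    0     0   512    84 38978] [256.366771    38.57578634]
(array([-8343.3965875 ,   131.69711944,  8345.41643267]), np.float64(0.08379041967736968)) (array([ 0.9885112 , -0.10672128]), np.float64(0.2960717244953429))
foot [339 249  10   9  22] [343.54545455 252.90909091]
(array([ 0.48446363, -0.25203919,  0.03374262]), np.float64(0.00258675258255494))
(array([ 0.48646156, -0.2468209 ,  0.03303539]), np.float64(0.0025357195969258465))
```

View pics/w.png

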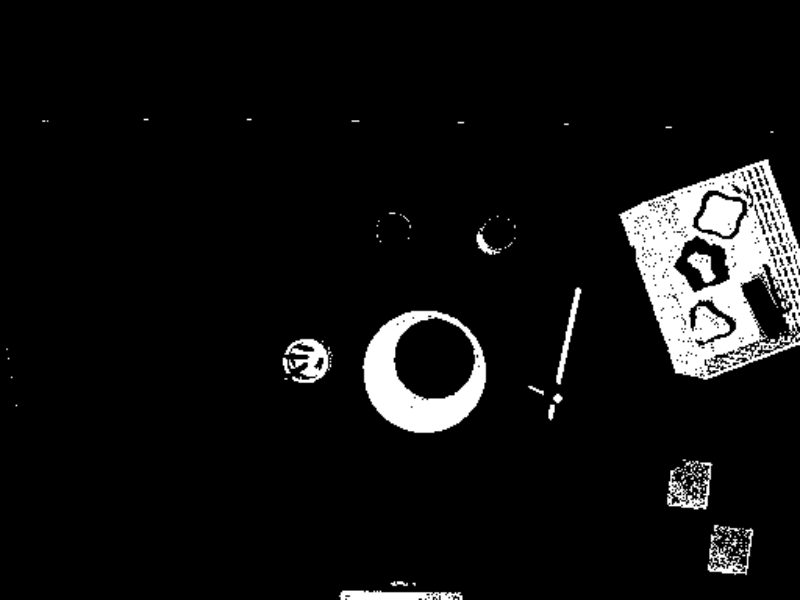

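View pics/crop.png

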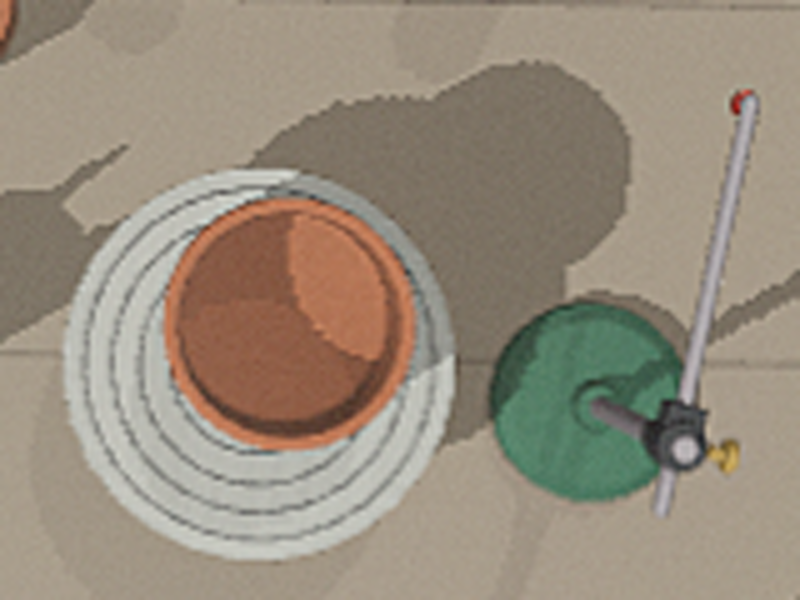

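```bash
cat >> h.py <<'E'
def measure(im):
    """top view: wheel centre, pot centre, tip px->world, etc."""
    H=hsv(im); R={}
    w=((H[...,1]<28)&(H[...,2]>90)).astype(np.uint8)
    o=((H[...,1]>105)&((H[...,0]<15)|(H[...,0]>172))).astype(np.uint8)
    yy,xx=np.mgrid[:384,:512]
    roi=(np.hypot(xx-272,yy-238)<60).astype(np.uint8)
    oc=contour(cv2.morphologyEx(o*roi,cv2.MORPH_OPEN,np.ones((3,3))))
    R['pot']=circ(toplane("top",oc,.155)); R['pot_r']=circ(toplane("top",oc,.155),.0597)
    wc=contour(w*roi|o*roi); R['wheel']=circ(toplane("top",wc,.085)); R['wheel_r']=circ(toplane("top",wc,.085),.0995)
    return R
E
python3 - <<'E'
from h import *
im=cv2.imread("pics/top0.png")[:,:,::-1].copy()
for k,v in measure(im).items(): print(k,v)
H=hsv(im)
g=((H[...,0]>50)&(H[...,0]<90)&(H[...,1]>60)); g[:,:310]=0; g[:,385:]=0
c=contour(g); print("foot",circ(toplane("top",c,.02)))
print("clamp",toplane("top",[(357,254.5)],.2))
r=((H[...,0]<8)|(H[...,0]>172))&(H[...,1]>120); r[:150]=0;r[215:]=0;r[:,:350]=0;r[:,380:]=0
p=np.argwhere(r)[:,::-1]; print(p.mean(0),toplane("top",[p.mean(0)],.168))
im2=cv2.imread("pics/scene0.png")[:,:,::-1].copy();H=hsv(im2)
o=((H[...,1]>140)&((H[...,0]<12)|(H[...,0]>174))).astype(np.uint8);roi=np.zeros_like(o);roi[140:200,245:315]=1
cc=contour(o*roi); print(cc.min(0),cc.max(0)); 
cv2.imwrite("pics/crop2.png",cv2.resize(im2[90:235,195:345,::-1],(800,600),interpolation=cv2.INTER_CUBIC))
E
```

```text
pot (array([ 0.5295133 , -0.041822  ,  0.05786829]), np.float64(0.0006297822699184703))
pot_r (array([ 0.52962053, -0.0419364 ]), np.float64(0.0018441617794441654))
wheel (array([ 0.50407292, -0.03082145,  0.09847151]), np.float64(0.0006326126001384631))
wheel_r (array([ 0.50414849, -0.0307562 ]), np.float64(0.0010779521665463673))
foot (array([ 0.48130373, -0.21165882,  0.05015899]), np.float64(0.0077513747389780915))
clamp [[ 0.47868225 -0.21757962  0.2       ]]
[367.125 185.   ] [[ 0.63599792 -0.24896685  0.168     ]]
[255 146] [307 197]
```

View pics/crop2.png

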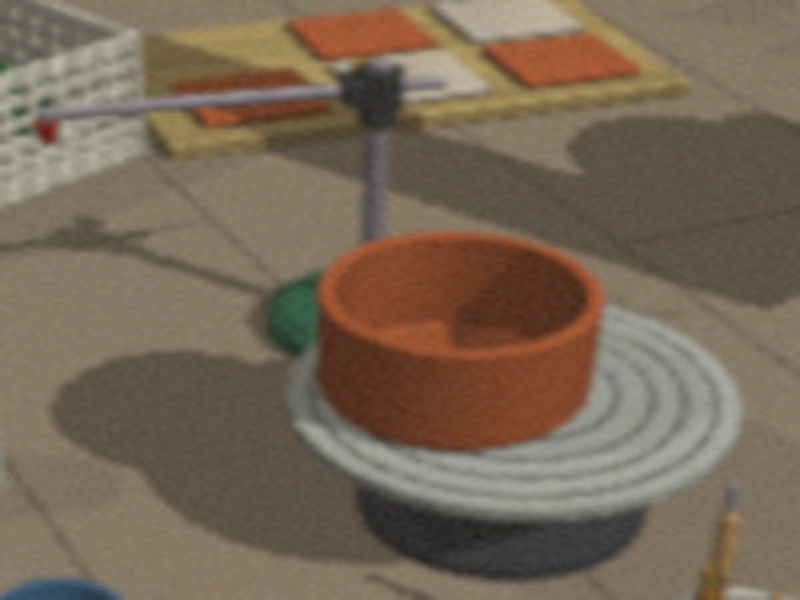

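```bash
cat >> h.py <<'E'
def down(xdir):
    t=np.arctan2(xdir[1],xdir[0])/2
    return [0.,float(np.cos(t)),float(np.sin(t)),0.]
E
python3 - <<'E'
from h import *
W=np.array([.5041,-.0308]);P=np.array([.5296,-.0419])
d=W-P;L=np.hypot(*d);d/=L;print(L,d)
q=down([-d[1],d[0]]); print(q)
command_gripper(0.0)
p=get_tcp_pos(); movel([p[0],p[1],.30],v=.2)
print(inverse_kinematics([*P,.30],q))
move_pose([*P,.30],q)
print(get_time(),get_joint_pos(),get_tcp_pos())
movel([*P,.125],v=.1)
print(get_ft_force())
s=P+d*.045
hit=movel([*s,.125],v=.02,until_force=1.5)
t=get_tcp_pos(); print(hit,get_time(),t,(np.array(t[:2])-P)@d,get_ft_force())
E
```

```text
0.027811148843584262 [-0.91689848  0.39912051]
[0.0, 0.5481238394600363, -0.8363971883116229, 0.0]
[-1.01353525e-01  1.98988852e-01  1.75873299e+00 -4.44089210e-16
  1.18387081e+00  1.88000025e+00]
4.2583 [-1.02294889e-01  1.99245143e-01  1.75867834e+00 -1.53778507e-04
  1.18382863e+00  1.87963776e+00] [ 0.52959632 -0.04244655  0.29988682]
[ 0.46240404  0.48434069 -0.19727085]
True 7.9583 [ 0.49226603 -0.02559239  0.12490597] 0.040740165409412096 [ 0.50280704 -0.45715567  0.37462247]
```

```bash
python3 - <<'E'
from h import *
d=np.array([-.9169,.3991]);P=np.array([.5296,-.0419])
t=np.array(get_tcp_pos()); 
for k in range(2):
    t[:2]+=d*.0125; movel(t.tolist(),v=.02); print(get_tcp_pos(),get_ft_force())
c=t.copy(); t[:2]-=d*.03; movel(t.tolist(),v=.06); movel([t[0],t[1],.30],v=.15)
j=get_joint_pos(); j[0]+=.75; movej(list(j))
im=read_camera("top"); cv2.imwrite("pics/top1.png",im[:,:,::-1])
cv2.imwrite("pics/top1c.png",cv2.resize(im[165:285,200:360,::-1],(800,600),interpolation=cv2.INTER_CUBIC))
print(get_time(),get_tcp_pos())
for k,v in measure(im).items(): print(k,v)
E
```

```text
[ 0.48040934 -0.02049175  0.12484128] [ 1.09816665 -0.06478124  0.45067112]
[ 0.46891976 -0.01549844  0.12484478] [0.15631431 0.63482602 0.13783287]
12.875 [0.38248529 0.31738421 0.29904519]
pot (array([ 0.50533451, -0.03439688,  0.05788196]), np.float64(0.0008157019190190336))
pot_r (array([ 0.50561846, -0.03464942]), np.float64(0.0018161600518085443))
wheel (array([ 0.50403634, -0.0310765 ,  0.09836322]), np.float64(0.0005772493164157619))
wheel_r (array([ 0.5040775 , -0.03104615]), np.float64(0.001149072228025945))
```

View pics/top1c.png

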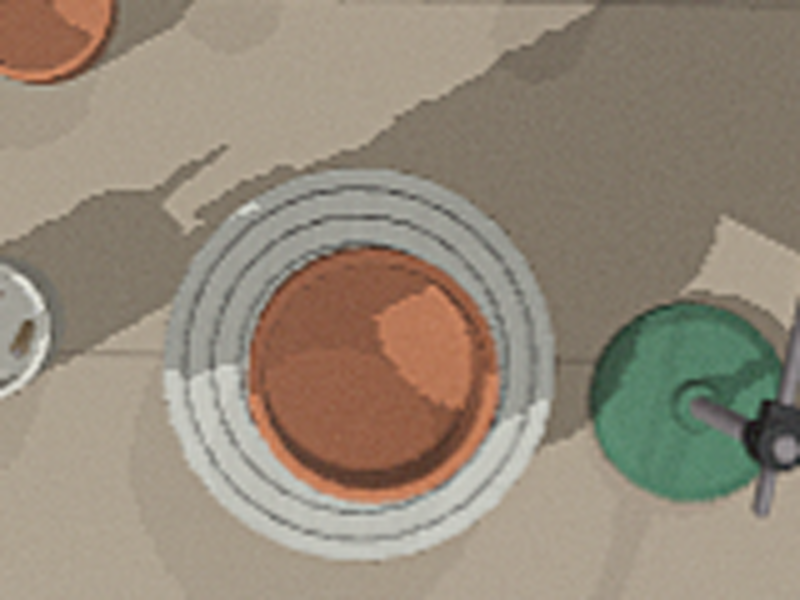

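```bash
python3 - <<'E'
from h import *
W=np.array([.5041,-.0310]);P=np.array([.5055,-.0345])
d=W-P;L=np.hypot(*d);d/=L;print(L,d)
q=down([-d[1],d[0]]) 
if inverse_kinematics([*P,.30],q) is None: q=down([d[1],-d[0]])
j=inverse_kinematics([*P,.30],q); print(j)
# choose wrist turn closer to range centre
q2=down([d[1],-d[0]]); j2=inverse_kinematics([*P,.30],q2); print(j2)
if j2 is not None and abs(j2[5])<abs(j[5]): q=q2
move_pose([*P,.30],q); movel([*P,.125],v=.12)
s=P+d*.030; movel([*s,.125],v=.06)
e=W+d*.0410
print(movel([*e,.125],v=.012)); t=np.array(get_tcp_pos()); print(t,(t[:2]-W)@d,get_ft_force())
s=t[:2]-d*.03; movel([*s,.125],v=.06); movel([*s,.30],v=.15)
j=get_joint_pos(); j[0]+=.75; movej(list(j))
im=read_camera("top"); cv2.imwrite("pics/top2.png",im[:,:,::-1])
cv2.imwrite("pics/top2c.png",cv2.resize(im[165:285,200:360,::-1],(800,600),interpolation=cv2.INTER_CUBIC))
im2=read_camera("scene"); cv2.imwrite("pics/scene2.png",im2[:,:,::-1])
print(get_time(),get_tcp_pos())
for k,v in measure(im).items(): print(k,v)
E
```

```text
0.0037696153649941395 [-0.37139068  0.92847669]
[-9.16321582e-02  1.59049020e-01  1.80823941e+00 -4.44089210e-16
  1.17430422e+00 -4.72138535e-01]
[-9.16321582e-02  1.59049020e-01  1.80823941e+00 -4.44089210e-16
  1.17430422e+00 -4.72138535e-01]
False
[0.48892154 0.00704115 0.12501777] 0.040957462597683306 [ 0.84424645 -3.10409575 -0.26525424]
22.0 [0.380256   0.32451678 0.29909446]
pot (array([ 0.50447156, -0.02948595,  0.0578876 ]), np.float64(0.0007671556182986094))
pot_r (array([ 0.50447083, -0.02952714]), np.float64(0.0018551330376060779))
wheel (array([ 0.5039897 , -0.03111719,  0.09836836]), np.float64(0.0005826002315531625))
wheel_r (array([ 0.50401778, -0.03107609]), np.float64(0.0011456442332834428))
```

View pics/top2c.png

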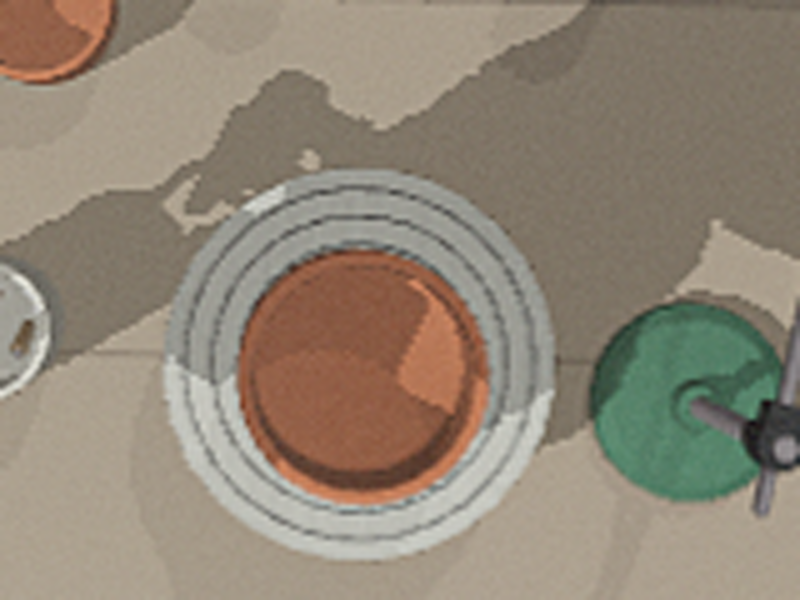

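View pics/scene2.png

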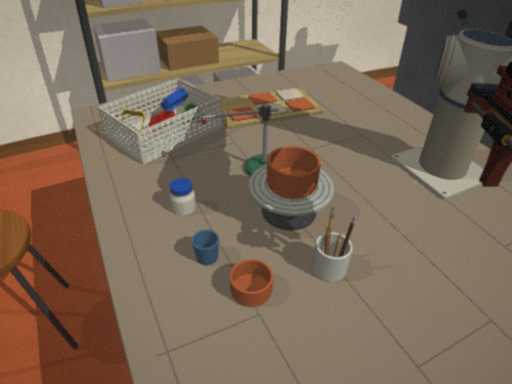

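```bash
python3 - <<'E'
from h import *
# subpixel radial edge search, top view
def radial(n,img,c0,r,z,band=.006):
    g=cv2.GaussianBlur(img,(3,3),0).astype(float); 
    c=np.array(c0)
    for it in range(3):
        pts=[]
        for a in np.linspace(0,2*np.pi,180,endpoint=False):
            rr=np.linspace(r-band,r+band,49)
            W=np.c_[c[0]+rr*np.cos(a),c[1]+rr*np.sin(a),np.full(49,z)]
            px=proj(n,W).astype(np.float32)
            v=cv2.remap(g.astype(np.float32),px[:,0],px[:,1],cv2.INTER_LINEAR)
            k=np.abs(np.gradient(v)); i=k[2:-2].argmax()+2
            if k[i]>1.0: pts.append(W[i])
        P=np.array(pts); x,e=circ(P); c=x[:2]
    return x,e,len(P)
for f in("top0","top1","top2"):
    im=cv2.imread(f"pics/{f}.png")[:,:,::-1].copy(); H=hsv(im)
    r=measure(im)
    print(f,"pot",radial("top",H[...,1],r['pot'][0][:2],.060,.155),"wheel",radial("top",H[...,1],r['wheel'][0][:2],.1,.085))
im=cv2.imread("pics/scene2.png")[:,:,::-1].copy();H=hsv(im)
print("scene wheel",radial("scene",H[...,1],[.504,-.031],.1,.085))
print("scene pot",radial("scene",H[...,1],[.504,-.030],.06,.155))
# scene overlay
for c,z,r in(((.504,-.031),.085,.1),((.5044,-.0295),.155,.06)):
    a=np.linspace(0,6.283,100);q=proj("scene",np.c_[c[0]+r*np.cos(a),c[1]+r*np.sin(a),np.full(100,z)])
    big=im if 'big' not in dir() else big
S=4;x0,y0=240,100
b=cv2.resize(im[y0:y0+150,x0-40:x0+160,::-1],None,fx=S,fy=S,interpolation=cv2.INTER_CUBIC)
for c,z,r in(((.504,-.031),.085,.1),((.5044,-.0295),.155,.06)):
    a=np.linspace(0,6.283,200);q=proj("scene",np.c_[c[0]+r*np.cos(a),c[1]+r*np.sin(a),np.full(200,z)])
    q=(q-[x0-40,y0]+.5)*S
    cv2.polylines(b,[q.astype(int).reshape(-1,1,2)],True,(0,255,0),1)
cv2.imwrite("pics/ov.png",b)
E
```

```text
Traceback (most recent call last):
ValueError: Shape of array too small to calculate a numerical gradient, at least (edge_order + 1) elements are required.
```

```bash
cat >> h.py <<'E'
def radial(n,img,c0,r,z,band=.006):
    g=cv2.GaussianBlur(img,(3,3),0).astype(np.float32); c=np.array(c0)
    for it in range(3):
        pts=[]
        for a in np.linspace(0,2*np.pi,180,endpoint=False):
            rr=np.linspace(r-band,r+band,49)
            W=np.c_[c[0]+rr*np.cos(a),c[1]+rr*np.sin(a),np.full(49,z)]
            px=proj(n,W).astype(np.float32)
            v=cv2.remap(g,px[:,:1],px[:,1:],cv2.INTER_LINEAR).ravel()
            k=np.abs(np.gradient(v)); i=k[2:-2].argmax()+2
            if k[i]>1.0: pts.append(W[i])
        P=np.array(pts); x,e=circ(P); c=x[:2]
    return x.round(4),round(e,5),len(P)
E
python3 - <<'E'
from h import *
for f in("top0","top1","top2"):
    im=cv2.imread(f"pics/{f}.png")[:,:,::-1].copy(); H=hsv(im)
    r=measure(im)
    print(f,"pot",radial("top",H[...,1],r['pot'][0][:2],.060,.155),"wheel",radial("top",H[...,1],r['wheel'][0][:2],.1,.085))
im=cv2.imread("pics/scene2.png")[:,:,::-1].copy();H=hsv(im)
print("scene wheel",radial("scene",H[...,1],[.504,-.031],.1,.085))
print("scene pot",radial("scene",H[...,1],[.504,-.030],.06,.155))
S=4;x0,y0=200,100
b=cv2.resize(im[y0:y0+150,x0:x0+200,::-1],None,fx=S,fy=S,interpolation=cv2.INTER_CUBIC)
for c,z,r in(((.504,-.031),.085,.1),((.5044,-.0295),.155,.06),((.5044,-.0295),.085,.053)):
    a=np.linspace(0,6.283,200);q=proj("scene",np.c_[c[0]+r*np.cos(a),c[1]+r*np.sin(a),np.full(200,z)])
    q=(q-[x0,y0]+.5)*S
    cv2.polylines(b,[q.astype(int).reshape(-1,1,2)],True,(0,255,0),1)
cv2.imwrite("pics/ov.png",b)
E
```

```text
top0 pot (array([ 0.5295, -0.0418,  0.0595]), np.float64(0.00049), 180) wheel (array([ 0.5041, -0.031 ,  0.0996]), np.float64(0.00054), 180)
top1 pot (array([ 0.5051, -0.0344,  0.0596]), np.float64(0.00067), 180) wheel (array([ 0.504 , -0.031 ,  0.0995]), np.float64(0.00055), 180)Traceback (most recent call last):
  File "<stdin>", line 5, in <module>
  File "h.py", line 48, in radial
    px=proj(n,W).astype(np.float32)
       ~~~~^^^^^
  File "h.py", line 12, in proj
    c=camera_info(n);T=np.array(c["T"]);q=(np.asarray(P,float).reshape(-1,3)-T[:3,3])@T[:3,:3]
ValueError: time passes only in moves, steps and waits
```

```bash
sed -i 's/^from station import \*/from station import *\nimport functools\n_ci=camera_info\ncamera_info=functools.lru_cache(None)(_ci)/' h.py
python3 - <<'E'
from h import *
print(get_time())
for f in("top2",):
    im=cv2.imread(f"pics/{f}.png")[:,:,::-1].copy(); H=hsv(im)
    r=measure(im)
    print(f,"pot",radial("top",H[...,1],r['pot'][0][:2],.060,.155),"wheel",radial("top",H[...,1],r['wheel'][0][:2],.1,.085))
im=cv2.imread("pics/scene2.png")[:,:,::-1].copy();H=hsv(im)
S=4;x0,y0=200,100
b=cv2.resize(im[y0:y0+150,x0:x0+200,::-1],None,fx=S,fy=S,interpolation=cv2.INTER_CUBIC)
for c,z,r in(((.504,-.031),.085,.1),((.5044,-.0295),.155,.06),((.5044,-.0295),.085,.053)):
    a=np.linspace(0,6.283,200);q=proj("scene",np.c_[c[0]+r*np.cos(a),c[1]+r*np.sin(a),np.full(200,z)])
    q=(q-[x0,y0]+.5)*S
    cv2.polylines(b,[q.astype(int).reshape(-1,1,2)],True,(0,255,0),1)
cv2.imwrite("pics/ov.png",b)
E
```

```text
22.0
top2 pot (array([ 0.5043, -0.0296,  0.0595]), np.float64(0.00062), 180) wheel (array([ 0.504 , -0.031 ,  0.0995]), np.float64(0.00055), 180)
```

View pics/ov.png

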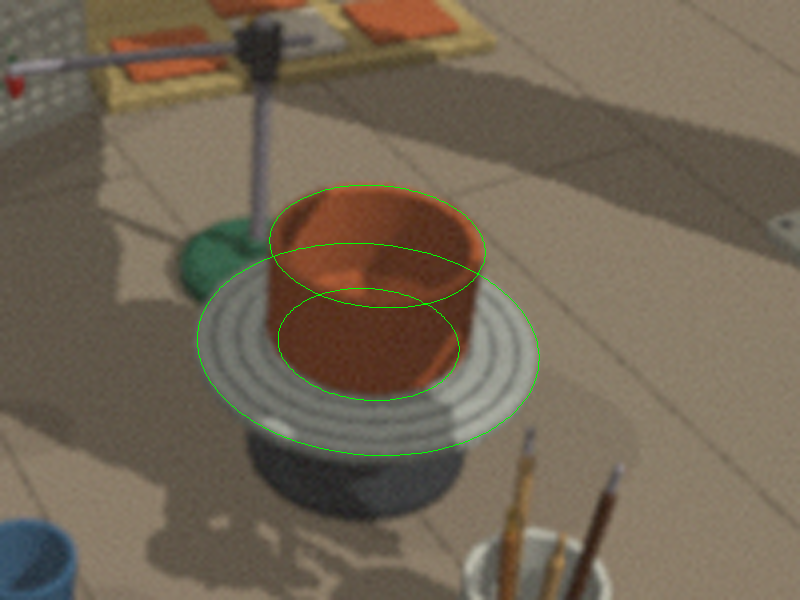

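```bash
cat >> h.py <<'E'
PV=np.array([.4787,-.2176])
def fp(th,off,R=.105):
    return PV+R*np.array([np.cos(th),np.sin(th)])+off*np.array([np.sin(th),-np.cos(th)])
def fq(th): return down([np.cos(th),np.sin(th)])
def tip(im):
    H=hsv(im); r=((H[...,0]<8)|(H[...,0]>172))&(H[...,1]>100)
    return H,r
E
python3 - <<'E'
from h import *
th0=-.197; off=.014
print(get_tcp_pos())
move_pose([*fp(th0,.035),.30],fq(th0)); movel([*fp(th0,.035),.172],v=.15)
print(get_time(),get_tcp_pos(),get_ft_force())
movel([*fp(th0,off),.172],v=.05); print(get_ft_force())
n=6
for th in np.linspace(th0,.9,n+1)[1:]:
    movel([*fp(th,off),.172],frame=fq(th),v=.06)
    print(round(th,3),get_time(),get_tcp_pos(),get_ft_force())
im=read_camera("top"); cv2.imwrite("pics/top3.png",im[:,:,::-1])
im=read_camera("scene"); cv2.imwrite("pics/scene3.png",im[:,:,::-1])
E
```

```text
[0.380256   0.32451678 0.29909446]
25.25 [ 0.57551305 -0.27270352  0.17296251] [-0.6366311  -0.47069203 -0.17532581]
[-0.33620938  0.00520363  0.51833421]
-0.014 26.2917 [ 0.58344217 -0.23318104  0.17192674] [-0.61738613 -0.16487551 -0.38839283]
0.169 26.7667 [ 0.58458272 -0.21401271  0.17202777] [-0.15992798  0.2880424  -0.42414435]
0.352 27.2417 [ 0.58217693 -0.19485908  0.17206399] [-0.61589086 -0.71626479  0.72674246]
0.534 27.7167 [ 0.57628651 -0.17643317  0.17204834] [-0.20245832 -0.19374649 -0.28817966]
0.717 28.1917 [ 0.56718523 -0.15937739  0.17204752] [ 0.07591995 -0.99693049  0.15763704]
0.9 28.6667 [ 0.55516367 -0.14428072  0.17203923] [-0.05107873 -0.23316    -0.01662553]
```

View pics/top3.png

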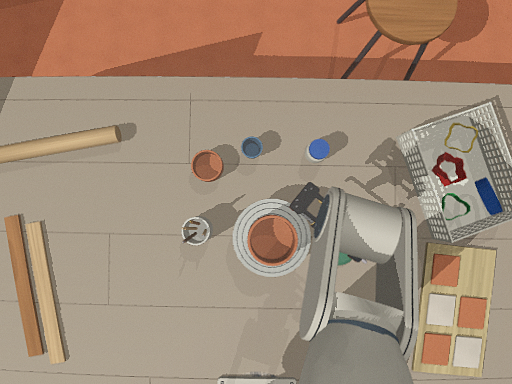

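View pics/scene3.png

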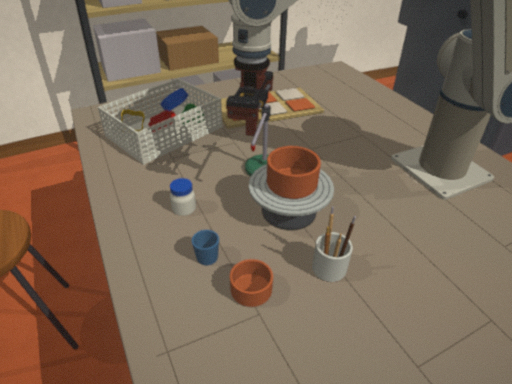

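```bash
cat >> h.py <<'E'
def tipscene(im,win):
    x0,x1,y0,y1=win; H=hsv(im); r=((H[...,0]<8)|(H[...,0]>170))&(H[...,1]>110)
    m=np.zeros_like(r); m[y0:y1,x0:x1]=r[y0:y1,x0:x1]
    p=np.argwhere(m)[:,::-1]; c=p.mean(0)
    P=toplane("scene",[c],.168)[0]; v=P[:2]-PV
    return c,len(p),P,np.hypot(*v),np.arctan2(v[1],v[0])
E
python3 - <<'E'
from h import *
im=cv2.imread("pics/scene0.png")[:,:,::-1].copy()
print(tipscene(im,(197,212,114,127)))
im=cv2.imread("pics/scene3.png")[:,:,::-1].copy()
print(tipscene(im,(246,260,140,156)))
cv2.imwrite("pics/s3c.png",cv2.resize(im[80:200,200:360,::-1],(800,600),interpolation=cv2.INTER_CUBIC))
E
```

```text
(array([203.2, 121.3]), 10, array([ 0.63444925, -0.25863542,  0.168     ]), np.float64(0.1610643799177745), np.float64(-0.2576165944270036))
(array([252.58823529, 147.70588235]), 17, array([ 0.5746198 , -0.09611103,  0.168     ]), np.float64(0.154790753097424), np.float64(0.9024690986751218))
```

View pics/s3c.png

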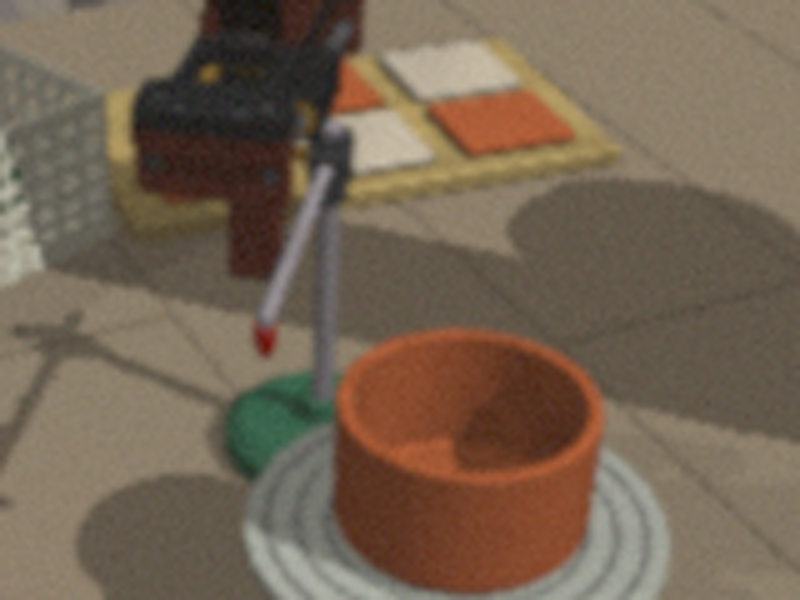

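```bash
python3 - <<'E'
from h import *
off=.014
for th in (1.0,1.10):
    movel([*fp(th,off),.172],frame=fq(th),v=.05)
print(get_time(),get_tcp_pos())
th=1.10
movel([*fp(th,.045),.172],v=.1); p=fp(th,.045); movel([*p,.30],v=.2)
j=get_joint_pos(); j[0]-=.7; movej(list(j))
im=read_camera("top"); cv2.imwrite("pics/top4.png",im[:,:,::-1])
cv2.imwrite("pics/top4c.png",cv2.resize(im[165:285,220:380,::-1],(800,600),interpolation=cv2.INTER_CUBIC))
i2=read_camera("scene"); cv2.imwrite("pics/scene4.png",i2[:,:,::-1])
cv2.imwrite("pics/s4c.png",cv2.resize(i2[80:200,200:360,::-1],(800,600),interpolation=cv2.INTER_CUBIC))
print(get_time())
E
```

```text
29.4833 [ 0.53896395 -0.1304957   0.17205163]
32.3167
```

View pics/top4c.png

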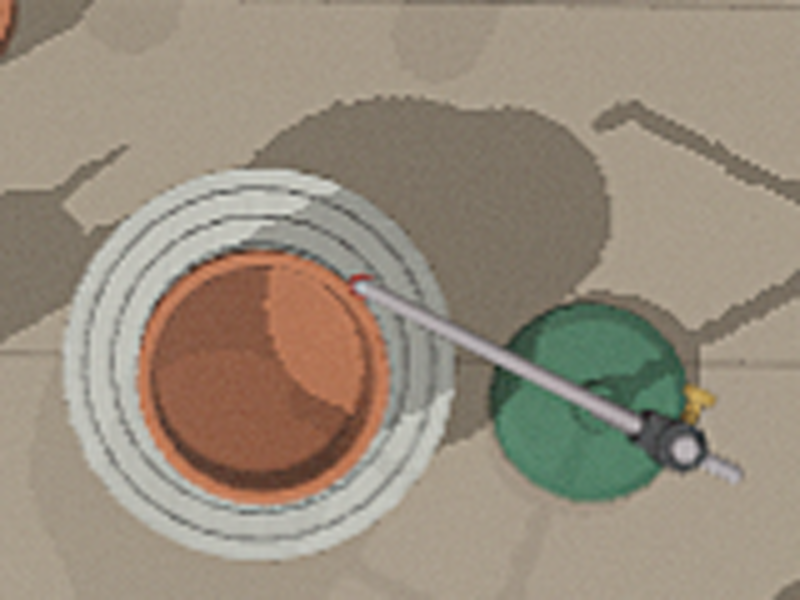

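View pics/s4c.png

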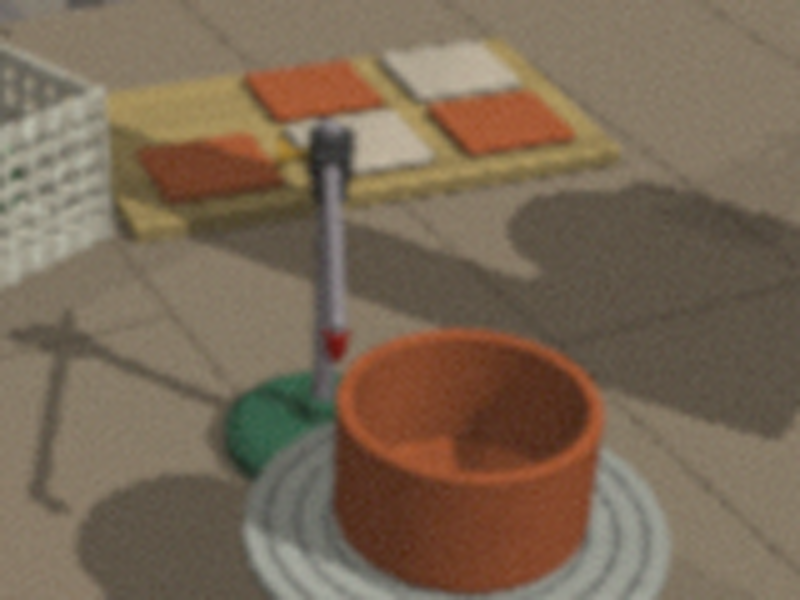

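```bash
cat >> h.py <<'E'
def rod(im,c,R0=.03,R1=.155,guess=1.1):
    """arm axis angle: rod centre across the arm by lightness-weighted profile at z=.186"""
    g=cv2.GaussianBlur(im,(3,3),0).astype(np.float32); out=[]
    return g
E
python3 - <<'E'
from h import *
im=cv2.imread("pics/top4.png")[:,:,::-1].copy(); H=hsv(im)
def show(n,a):print(n,a)
# bluish rod: b - r high relative to table
D=im[...,2].astype(int)-im[...,0]
for f in("top0","top4"):
    I=cv2.imread(f"pics/{f}.png")[:,:,::-1].copy().astype(int); D=I[...,2]-I[...,0]
    th0=-.197 if f=="top0" else 1.10
    yy,xx=np.nonzero(D>-3); px=np.c_[xx,yy].astype(float)
    P=toplane("top",px,.184)[:,:2]-PV
    u=np.array([np.cos(th0),np.sin(th0)]);v=np.array([-u[1],u[0]])
    s=P@u;t=P@v; 
    k=(s>.03)&(s<.155)&(np.abs(t)<.012)
    k2=k|((s<-.015)&(s>-.03)&(np.abs(t)<.012))
    a=np.polyfit(s[k],t[k],1); print(f,k.sum(),"slope",a, "angle",th0+a[0],"axis offset at pivot",a[1], "k2",np.polyfit(s[k2],t[k2],1))
    k3=(np.abs(t)<.008)&(s>.1)&(s<.19); print("end s",s[k3].max())
    # red
    Hh=hsv(I.astype(np.uint8)); r=((Hh[...,0]<7)|(Hh[...,0]>172))&(Hh[...,1]>115)
    yy,xx=np.nonzero(r); Q=toplane("top",np.c_[xx,yy].astype(float),.166)[:,:2]; s=(Q-PV)@u;t=(Q-PV)@v
    kk=(s>.145)&(s<.175)&(abs(t)<.012)
    if f=="top0": print("red",kk.sum(),Q[kk].mean(0))
r=measure(im); print(r['pot'][0],r['wheel'][0]); print(radial("top",H[...,1],r['pot'][0][:2],.06,.155))
E
```

```text
top0 76 slope [-0.0556498   0.00546815] angle -0.2526498008256356 axis offset at pivot 0.005468152497946072 k2 [-0.03966364  0.00390759]
end s 0.16213818470098437
red 9 [ 0.63664113 -0.24981218]
top4 201 slope [ 0.04462589 -0.00297762] angle 1.14462589216604 axis offset at pivot -0.0029776168284069548 k2 [ 0.03056106 -0.00201284]
end s 0.18984242034630047
[ 0.5046888  -0.02991323  0.0579102 ] [ 0.50416611 -0.03159096  0.09882442]
(array([ 0.5043, -0.0297,  0.0596]), np.float64(0.00056), 180)
```

```bash
python3 - <<'E'
from h import *
C=np.array([.5043,-.0297])
for n,p,z in(("rodend",(291.9,221.9),.184),("red",(291.0,221.2),.166),("post0",(220+684/5-.5,165+450/5-.5),.2),("tail",(220+738/5-.5,165+474/5-.5),.184)):
    P=toplane("top",[p],z)[0,:2]; print(n,P,np.hypot(*(P-C)))
# scene triangulation of tip: bottom of red
im=cv2.imread("pics/scene4.png")[:,:,::-1].copy()
b=(200+336/5-.5,80+355/5-.5); m=(200+336/5-.5,80+343/5-.5)
for p,z in((b,.163),(m,.169)):
    P=toplane("scene",[p],z)[0,:2]; print("scene",P,np.hypot(*(P-C)))
I=cv2.imread("pics/top4.png"); c=cv2.resize(I[205:245,275:315],(800,800),interpolation=cv2.INTER_CUBIC)
S=20
for r in(.053,.0565,.06):
    a=np.linspace(0,6.283,300); q=(proj("top",np.c_[C[0]+r*np.cos(a),C[1]+r*np.sin(a),np.full(300,.155)])-[275,205]+.5)*S
    cv2.polylines(c,[q.astype(int).reshape(-1,1,2)],True,(0,255,0),1)
cv2.imwrite("pics/tipz.png",c[:600])
E
```

```text
rodend [ 0.54851396 -0.07284432] 0.06177626532286151
red [ 0.54927259 -0.07252652] 0.06210188660600647
post0 [ 0.47866584 -0.21600706] 0.1880623024132955
tail [ 0.46586691 -0.2453986 ] 0.21909583867124122
scene [ 0.54722508 -0.07927312] 0.06557481598738911
scene [ 0.54707853 -0.07994633] 0.06599012358538522
```

View pics/tipz.png

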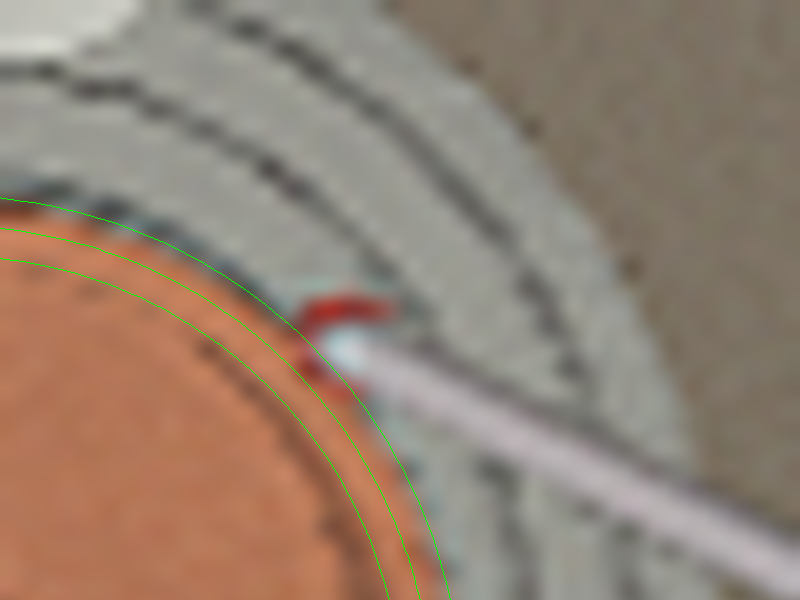

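```bash
python3 - <<'E'
from h import *
j=get_joint_pos(); j[0]+=.7; movej(list(j))
th=1.10
movel([*fp(th,.045),.172],v=.15); movel([*fp(th,.018),.172],v=.08)
th=1.142; movel([*fp(th,.014),.172],frame=fq(th),v=.03)
print(get_time(),get_tcp_pos(),fp(th,.014))
movel([*fp(th,.045),.172],v=.1); p=fp(th,.045); movel([*p,.30],v=.2)
j=get_joint_pos(); j[0]-=.7; movej(list(j))
im=read_camera("top"); cv2.imwrite("pics/top5.png",im[:,:,::-1])
i2=read_camera("scene"); cv2.imwrite("pics/scene5.png",i2[:,:,::-1])
cv2.imwrite("pics/s5c.png",cv2.resize(i2[120:165,240:300,::-1],(800,600),interpolation=cv2.INTER_CUBIC))
print(get_time())
H=hsv(im); x=radial("top",H[...,1],[.5043,-.0297],.06,.155); print(x, radial("top",H[...,1],[.504,-.031],.1,.085))
C=x[0][:2]
c=cv2.resize(im[205:245,270:310,::-1],(800,800),interpolation=cv2.INTER_CUBIC)
S=20
for r in(.053,.06):
    a=np.linspace(0,6.283,300); q=(proj("top",np.c_[C[0]+r*np.cos(a),C[1]+r*np.sin(a),np.full(300,.155)])-[270,205]+.5)*S
    cv2.polylines(c,[q.astype(int).reshape(-1,1,2)],True,(0,255,0),1)
cv2.imwrite("pics/tipz5.png",c[:600])
E
```

```text
35.7167 [ 0.53495019 -0.12784533  0.17198486] [ 0.53508906 -0.12792685]
38.5417
(array([ 0.5043, -0.0297,  0.0595]), np.float64(0.0007), 180) (array([ 0.504 , -0.0308,  0.0995]), np.float64(0.00058), 178)
```

View pics/tipz5.png

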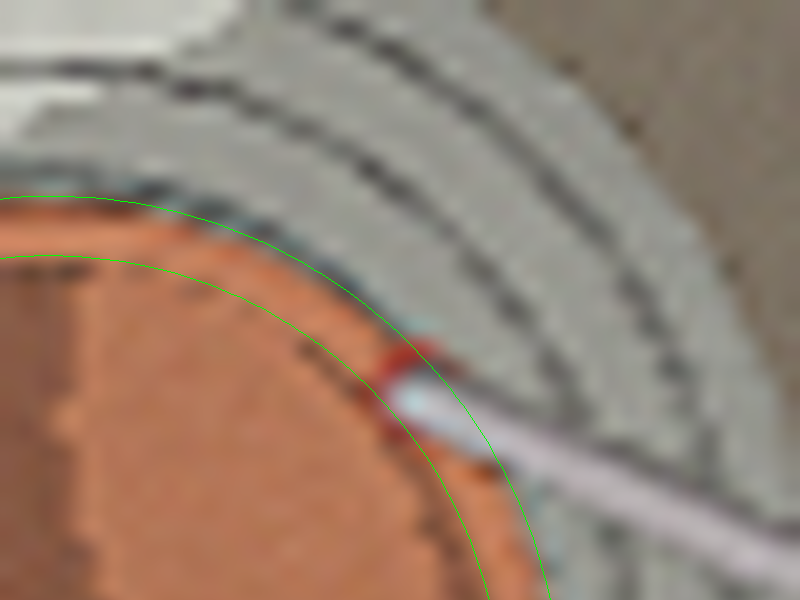

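View pics/s5c.png

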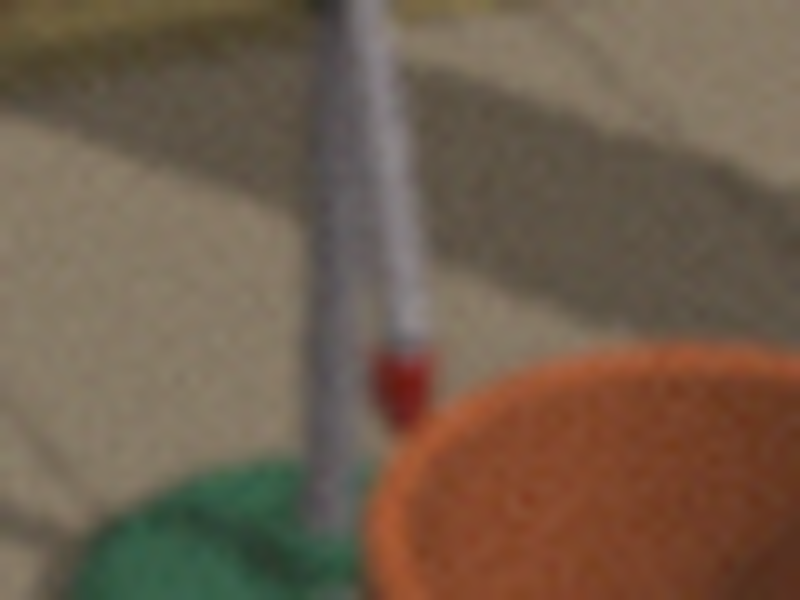

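```bash
python3 - <<'E'
from h import *
C=np.array([.5043,-.0297])
for p,z in(((270+413/20-.5,205+398/20-.5),.184),((270+413/20-.5,205+398/20-.5),.17)):
    P=toplane("top",[p],z)[0,:2]; print("top",P,np.hypot(*(P-C)))
for p,z in(((240+403/13.333-.5,120+428/13.333-.5),.163),((240+403/13.333-.5,120+385/13.333-.5),.17)):
    P=toplane("scene",[p],z)[0,:2]; print("scene",P,np.hypot(*(P-C)))
# scene-relative: pot rim centre as seen by scene camera
im=cv2.imread("pics/scene5.png")[:,:,::-1].copy(); H=hsv(im)
o=((H[...,1]>140)&((H[...,0]<13)|(H[...,0]>174))).astype(np.uint8); o[:, :262]=0;o[:,325:]=0;o[:140]=0;o[200:]=0
c=contour(o); P=toplane("scene",c,.155)[:,:2]; r=np.hypot(*(P-C).T); k=(r<.066)&(P@[.36,.69]<C@[.36,.69]+.0)
print("scene rim back half",k.sum(),circ(P[k],.06))
E
```

```text
top [ 0.54279187 -0.06894588] 0.054971473543917015
top [ 0.54204687 -0.07027292] 0.0554165020453144
scene [ 0.54308279 -0.0723885 ] 0.05767506327996784
scene [ 0.54214167 -0.07471742] 0.05880952580652144
scene rim back half 61 (array([ 0.50513922, -0.02820193]), np.float64(0.0013312205165186837))
```

```bash
python3 - <<'E'
from h import *
a=cv2.imread("pics/top0.png").astype(int);b=cv2.imread("pics/top5.png").astype(int)
for n,(x,y) in dict(tool=(196,231),test=(252,147),jar=(318,149),small=(207,166)).items():
    d=np.abs(a-b)[y-18:y+18,x-18:x+18].max(2); print(n,(d>40).sum())
print(get_ft_force()); job_done(); print(get_time())
E
```

```text
tool 0
test 0
jar 0
small 0
[-0.64171957 -0.38898493  0.8268516 ]
the job is handed in; nothing more can be done
the job is handed in; nothing more can be done
```

I centred the pot on the wheel head and then swung the red tip over its rim, all by pushing with the closed fingertips. The job was handed in at about 38.5 s, with the robot clear of everything.

- **Pot:** it started about 28 mm off centre. I pushed its inner wall twice. In the last top view its centre is at (0.504, -0.030) and the wheel's is at (0.504, -0.031), so it stands about 1.1–1.4 mm off centre. I left that small error.
- **Pointer:** I swung the arm counter-clockwise in two pushes. The first stopped just short of the rim, and the second was a small correction. The tip is now about 55 mm from the pot's centre by the top camera and about 58 mm by the scene camera. The two disagree by about 3 mm, but both put it over the rim, which runs from 53 to 60 mm (middle 56.5 mm).
- **Other things:** the top views from the start and the end show no change around the tool cup, test cup, slip jar or the small terracotta pot. The forces I read stayed around 3 N or less.

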